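# Load the damper cartridges into the bench dryer through its dust flaps

## Task

Stand the two remaining washed damper cartridges upright in the two free places of the round draining basket, beside the other four. Then pick the basket up by its black knob and push it down through the spring dust flaps of the bench dryer until its foot sits in the recess in the floor and both flaps have closed round the rod under the knob, with all six cartridges still standing in the basket. Leave the screwdriver, the spanner and the small green valve tool alone, and do not let any cartridge fall over.

Things in the scene. Friction and masses are not known exactly. Their poses are not given: they have to be found in the camera images.
- dryer: bench-top parts dryer, fixed: light grey housing 165 (x) x 205 (y) x 148 mm tall, bare metal top, black control panel on its front. Origin on the bench under its centre, z up, own -x is the front. In the middle of the top is a shaft 87 mm (x) by 104 mm (y), closed by two metal flaps that meet along the dryer's x axis.
- dryer_mouth (a point): centre of the shaft in the plane of the closed flaps, 145 mm above the bench (3 mm under the dryer's top). With the basket fully down the flaps close round the thin rod under its knob: basket and cartridges are below the flaps, the knob stays 13 mm above them, outside.
- dryer_seat (a point): centre of the shaft's floor, 8 mm above the bench, axes as the dryer's. Here the floor has a round recess 53 mm in diameter and 4 mm deep (lead-in chamfer 2 mm); the basket's 48 mm foot must stand in it.
- flap_left (a joint): angle of the flap on the dryer's +y side: 0 shut (level), up to 1.5 rad as it is pushed DOWN into the shaft. Hinged along x 47 mm from the middle; 46 mm long, 82 mm wide, 3 mm thick, free edge notched 16 mm wide, 10 mm deep for the rod. A spring shuts it, 0.06 N m shut, 0.15 N m open: about 10 N straight down (up to 20 N moving) pushes the basket in; its own 0.35 kg is not enough.
- flap_right (a joint): the same for the flap on the dryer's -y side
- basket: round wire draining basket of bright steel, 79 mm outer diameter, loose, 130 g empty. Origin at the centre of its foot, z up. Foot 48 mm across and 5 mm high, widening to 79 mm at 16 mm; inner floor at 16 mm, inner diameter 74 mm, rim at 58 mm. In the middle a boss 24 mm in diameter up to 50 mm, tapering to an 8 mm rod (from 62 mm) with a black knob on top.
- basket_knob (a point): centre of the basket's black knob, on its axis 159 mm above its foot; knob 15 mm in diameter, 18 mm tall (150 to 168 mm)
- place_a (a point): centre, on the basket's inner floor, of one place that is free at the start. Six cartridges fit upright in a ring round the boss, centres 24.5 mm from the axis and 60 degrees apart (places at 0, 60 .. 300 degrees in the basket's frame), with 1.5 mm of play each way. This one is at 0 degrees, between cartridge_3 and cartridge_6.
- place_b (a point): the other free place, at 120 degrees, between cartridge_3 and cartridge_4. Caps of standing cartridges reach 92 mm above the basket's foot; fingers beside a cap below that height meet the neighbours, so hold a cartridge by the upper 12 mm of its cap and let go about 15 mm above the floor: it drops in.
- cartridge_1: damper cartridge: blue cylinder 22 mm in diameter and 60 mm tall, 3 mm chamfer at the foot; on top, on the axis, a black ribbed valve cap 12 mm in diameter and 16 mm tall (whole height 76 mm); 35 g. Origin at the centre of its foot, z up its axis. At the start it stands by itself on the bench near the basket.
- cartridge_2: damper cartridge: blue cylinder 22 mm in diameter and 60 mm tall, 3 mm chamfer at the foot; on top, on the axis, a black ribbed valve cap 12 mm in diameter and 16 mm tall (whole height 76 mm); 35 g. Origin at the centre of its foot, z up its axis. At the start it stands by itself on the bench near the basket.
- cartridge_3: damper cartridge: blue cylinder 22 mm in diameter and 60 mm tall, 3 mm chamfer at the foot; on top, on the axis, a black ribbed valve cap 12 mm in diameter and 16 mm tall (whole height 76 mm); 35 g. Origin at the centre of its foot, z up its axis. At the start it stands in the basket at 60 degrees.
- cartridge_4: damper cartridge: blue cylinder 22 mm in diameter and 60 mm tall, 3 mm chamfer at the foot; on top, on the axis, a black ribbed valve cap 12 mm in diameter and 16 mm tall (whole height 76 mm); 35 g. Origin at the centre of its foot, z up its axis. At the start it stands in the basket at 180 degrees.
- cartridge_5: damper cartridge: blue cylinder 22 mm in diameter and 60 mm tall, 3 mm chamfer at the foot; on top, on the axis, a black ribbed valve cap 12 mm in diameter and 16 mm tall (whole height 76 mm); 35 g. Origin at the centre of its foot, z up its axis. At the start it stands in the basket at 240 degrees.
- cartridge_6: damper cartridge: blue cylinder 22 mm in diameter and 60 mm tall, 3 mm chamfer at the foot; on top, on the axis, a black ribbed valve cap 12 mm in diameter and 16 mm tall (whole height 76 mm); 35 g. Origin at the centre of its foot, z up its axis. At the start it stands in the basket at 300 degrees.
- blue_screwdriver: bystander: screwdriver with a blue handle, 203 mm long, lying on the bench; origin at its middle
- spanner: bystander: steel combination spanner, 218 mm long, lying on the bench; origin at its middle
- valve_tool: bystander: small green valve-core tool, 80 mm long, lying on the bench; origin at its middle

How it is judged:
On the way:
1. all six cartridges stand upright on the floor of the basket, let go, while the basket stands on the bench (horizontal distance between each of cartridge_1, cartridge_2, cartridge_3, cartridge_4, cartridge_5, cartridge_6 and basket below 0.031 m and z of cartridge_1 in the frame of basket between 0.01 and 0.022 m and angle between the z axis of each of cartridge_1, cartridge_2, cartridge_3, cartridge_4, cartridge_5, cartridge_6 and the z axis of basket, either way round below 0.25 rad and z of cartridge_2 in the frame of basket between 0.01 and 0.022 m and z of cartridge_3 in the frame of basket between 0.01 and 0.022 m and z of cartridge_4 in the frame of basket between 0.01 and 0.022 m and z of cartridge_5 in the frame of basket between 0.01 and 0.022 m and z of cartridge_6 in the frame of basket between 0.01 and 0.022 m and height (world z) of basket between -0.005 and 0.006 m and angle between basket's own z axis and vertical below 0.08 rad and contact force between the fingers and cartridge_1 below 0.1 N and contact force between the fingers and cartridge_2 below 0.1 N), for 0.2 s.
At the end, for the whole second after the job is handed in: Basket upright (0.08 rad) with its foot in the recess of the shaft floor (3 mm in height, 6 mm off-centre), both flaps shut (0.06 rad), all six cartridges standing on the basket's floor (axis within 31 mm of the basket's, foot 10 to 22 mm above its origin, 0.25 rad), at rest (horizontal distance between each of cartridge_1, cartridge_2, cartridge_3, cartridge_4, cartridge_5, cartridge_6 and basket below 0.031 m and z of cartridge_1 in the frame of basket between 0.01 and 0.022 m and angle between the z axis of each of cartridge_1, cartridge_2, cartridge_3, cartridge_4, cartridge_5, cartridge_6 and the z axis of basket, either way round below 0.25 rad and z of cartridge_2 in the frame of basket between 0.01 and 0.022 m and z of cartridge_3 in the frame of basket between 0.01 and 0.022 m and z of cartridge_4 in the frame of basket between 0.01 and 0.022 m and z of cartridge_5 in the frame of basket between 0.01 and 0.022 m and z of cartridge_6 in the frame of basket between 0.01 and 0.022 m and z of basket in the frame of dryer_seat between -0.005 and 0.003 m and horizontal distance between basket and dryer_seat below 0.006 m and angle between basket's own z axis and vertical below 0.08 rad and value of joint each of flap_left, flap_right below 0.06 rad and linear speed of basket below 0.02 m/s and linear speed of each of cartridge_1, cartridge_2, cartridge_3, cartridge_4, cartridge_5, cartridge_6 below 0.03 m/s); the robot touches nothing.
It fails at once if the screwdriver, the spanner or the valve tool is moved more than 30 mm (distance of any of blue_screwdriver, spanner, valve_tool from where it was at the start of the episode above 0.03 m).
It fails at once if a cartridge falls over (leans more than 0.7 rad) (angle between any of cartridge_1, cartridge_2, cartridge_3, cartridge_4, cartridge_5, cartridge_6's own z axis and vertical above 0.7 rad).
It also fails if it takes over 72 s, if anything falls off the work surface, if the arm or the gripper's body presses on something with over 40 N, if the wrist force passes 120 N, or if a joint passes its speed limit or range.

## Robot

A 6-joint arm with a two-finger parallel gripper is mounted at the origin on a cart in front of the work surface, level with it; the furniture and walls round the work are solid. World frame = base frame: x ahead of the robot, y to its left, z up, the work surface at z = 0. Lengths are in m, angles in rad, forces in N, time in s.
With the tool pointing down it reaches from about 0.35 to 0.85 m from the base axis. Payload 8.1 kg.
Tool frame: the origin (TCP) lies at the very end of the fingers, on their centre line; the grasp point (between the pads) lies 19 mm behind it; z points along the fingers, y is the line along which they close (so a half turn about z gives the same grasp; the last joint's range is limited). The gripper opens to 85 mm and grips with 20 to 120 N. Pads are 22 mm wide; open, the fingers measure 114 mm over their backs; the gripper's body (76 mm by 85 mm) begins 54 mm behind the grasp point. The pads swing forward as they close: fully open they stand 13 mm farther back than shut.
Start: joints at [-1.192, 0.13, 1.488, -0, 1.523, -0.085], TCP at [0.268, -0.537, 0.231] pointing down, gripper open.
Joint ranges: [-2.96, 2.96], [-0.89, 2.26], [0.02, 2.5], [-1.34, 4.48], [0, 2.73], [-2.66, 2.66]. Speed limits (rad/s): [2.39, 2.39, 2.79, 3.14, 3.14, 3.14].

## Interface

Orientations are given as [roll, pitch, yaw] about the fixed x, y, z axes, in that order (R = Rz(yaw) Ry(pitch) Rx(roll)).
In Python, from station import readout, camera, camera_info, order gives the robot as it stands.
- The arm moves only by the tool carry_out, never from a script. Its argument "motion" is a list of rows, each an object with "jaw": the opening in per cent of the stroke, from 0 (shut) to 100 (fully open); "translation": the shift along the tool's x, y, z normalised to -1 to 1, where 1 is 10 cm, a list of three; "turn": the turn, a rotation vector about the tool's x, y, z normalised to -1 to 1, where 1 is pi/2 rad, a list of three. A call has 1 to 8 rows; each row shifts and turns the commanded pose from where the row before left it, along the tool's axes as they then stand; what a row does not reach is not made up. A row lasts 1/12 s, in which the tool goes at most 41.7 mm and 7.16 degrees, less where a joint would pass 70% of its speed; a pose out of reach is approached as far as the arm can. A call with a number of a shift or a turn outside -1 to 1 is refused whole. A call with a gripper value outside its range is refused whole. The fingers move at their own pace and stop on an object; "squeeze" is the grip in N (left out, the last holds). Time passes only in rows, so rows that do not move let the fingers close. It gives the time, the measured TCP pose, the force, the opening and the grip force at its end, in the units of the state.
- readout.read_state(): the state, without advancing time (a new reading comes with each control period).
- camera(name): name is "scene" or "top" or "wrist"; returns the picture (400x640x3 uint8, red, green, blue); there is no depth.
- camera_info(name): a dict with "vfov" (degrees; the focal length in pixels is half the picture's height over the tangent of half this angle, whatever the lens; pixels are square), "cx", "cy" (the principal point, pixels), "world_to_cam" (4x4, takes a point from world to camera coordinates); the wrist camera has in their place "tool_from_camera" (4x4, takes a point from camera to tool coordinates, whose origin is the TCP and whose axes are the flange's). Camera axes: x right, y down, z forward; pixel columns grow to the right and rows downward; lengths in m; the calibration is good to about 2 mm. The wrist camera is an equidistant fisheye: a pixel r from the principal point sees the ray r / f radians off the axis. A picture is of the moment at which its call begins: read the wrist's pose just before it. camera_info takes no time and is no camera call.
- order.finish_job(): hands the job in; it is judged then, once.
The state is a dict: "clock": time; "joint_positions": joint angles; "joint_vel": joint speeds; "joint_efforts": joint torques, N m; "ee_pos": TCP position; "ee_rot": TCP orientation; "ft_force": force on the tool from outside, world axes, zero at the start; "moment": the same for the moment, N m; "grip_width": opening from 0.0 (shut) to 1.0 (fully open); "gripper_force": force on a finger pad.
Only numpy, scipy, OpenCV 4.12 (cv2) and the standard library are available. Lean on these libraries where they do the work, as an engineer would, in place of code of your own. Each camera call takes 0.05 s, during which the arm holds its last target. There are 200 camera calls.

## Working session

There is one attempt and no reset: what is moved stays moved. The work goes in short steps, Python scripts to look and compute and a tool call to move; the robot and the scene stay as the last step left them, time stands still between calls to the robot, and variables do not carry over. Pictures are saved under pics/ and viewed, at most 11 in all, crops included, and the job is handed in when it is done.

Besides the shell and the picture viewer there is one more tool, called after ">>>" as name(argument=value, ...) on one line, values as JSON. carry_out: Moves the arm, as the interface text tells. Its arguments: {"type":"object","properties":{"motion":{"type":"array","items":{"type":"object","properties":{"jaw":{"type":"number"},"translation":{"type":"array","items":{"type":"number"}},"turn":{"type":"array","items":{"type":"number"}}}}},"squeeze":{"type":"number"}},"required":["motion"]}

```bash
ls; mkdir -p pics; cat > h.py <<'E'
import numpy as np, cv2
from station import readout, camera, camera_info, order
def shot(n,f): im=camera(n); cv2.imwrite('pics/'+f,im[:,:,::-1]); return im
def ray(n,u,v):
    i=camera_info(n); f=200/np.tan(np.radians(i['vfov'])/2)
    T=np.linalg.inv(np.array(i['world_to_cam'])); d=T[:3,:3]@np.array([(u-i['cx'])/f,(v-i['cy'])/f,1]); return T[:3,3],d
def at_z(n,u,v,z): o,d=ray(n,u,v); return o+d*(z-o[2])/d[2]
def proj(n,p):
    i=camera_info(n); f=200/np.tan(np.radians(i['vfov'])/2); c=np.array(i['world_to_cam'])@np.append(p,1); return f*c[0]/c[2]+i['cx'],f*c[1]/c[2]+i['cy']
E
python3 - <<'E'
from h import *
a=shot('top','top1.png'); b=shot('scene','scene1.png')
for n in('top','scene','wrist'):print(n,camera_info(n))
print(readout.read_state())
E
```

```text
pics
top {'vfov': 53.41604827368085, 'cx': 321.4320084531281, 'cy': 199.2557826278225, 'world_to_cam': array([[ 0.12879291, -0.99165576,  0.00558948, -0.08808162],
       [-0.96753566, -0.12689225, -0.21857061,  0.53265285],
       [ 0.21745606,  0.02274232, -0.97580513,  0.99518105],
       [ 0.        ,  0.        ,  0.        ,  1.        ]])}
scene {'vfov': 55.630554552584634, 'cx': 321.45795621813767, 'cy': 197.38748970820677, 'world_to_cam': array([[-8.42690931e-01, -5.38396955e-01,  8.44422619e-04,
         4.32686044e-01],
       [-2.90022604e-01,  4.52616568e-01, -8.43223062e-01,
         2.51357732e-01],
       [ 4.53606529e-01, -7.10821329e-01, -5.37563164e-01,
         6.71050679e-01],
       [ 0.00000000e+00,  0.00000000e+00,  0.00000000e+00,
         1.00000000e+00]])}
wrist {'vfov': 65.70646984690485, 'cx': 316.0243905829095, 'cy': 198.27509432196294, 'tool_from_camera': array([[ 6.79587009e-04, -9.53282048e-01, -3.02080909e-01,
         7.69215367e-02],
       [ 9.99999750e-01,  7.07068067e-04,  1.83776751e-05,
        -9.34275414e-05],
       [ 1.96072657e-04, -3.020
[... 160 characters left out ...]
nt_positions': array([-1.19237580e+00,  1.31095774e-01,  1.48915795e+00, -1.95149152e-05,
        1.52301106e+00, -8.53969286e-02]), 'joint_vel': array([-7.80063486e-06, -1.31398794e-03, -2.43685140e-03, -1.44798728e-03,
       -9.27224663e-04, -1.67103147e-04]), 'joint_efforts': array([ 4.94559190e-04, -5.70951784e+01, -5.01941478e+01, -2.38111206e-04,
        8.15254374e-03, -1.27335906e-05]), 'ee_pos': array([ 0.26825162, -0.53614302,  0.23035011]), 'ee_rot': array([-3.13992495e+00, -1.23201150e-04,  4.63818298e-01]), 'ft_force': array([-0.14335659, -0.4830252 , -0.50051328]), 'moment': array([ 0.0147952 , -0.07942779,  0.01091105]), 'gripper_force': 0.0, 'grip_width': 1.0014973709203026}
```

View pics/top1.png

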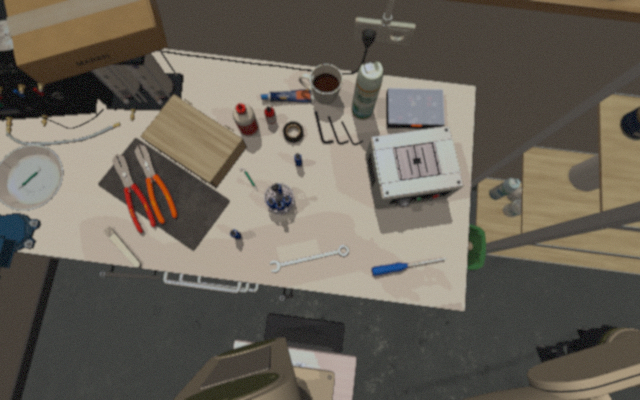

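View pics/scene1.png

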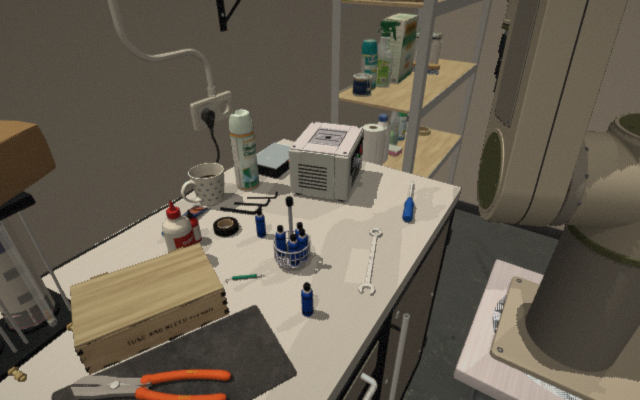

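The top view shows the basket at about (280,198), the loose cartridges at (298,160) and (237,234), the dryer at (416,163), and the valve tool at (249,179). I'll enlarge these.

```bash
python3 - <<'E'
import cv2,numpy as np
a=cv2.imread('pics/top1.png'); b=cv2.imread('pics/scene1.png')
r=lambda im,x,y,w,h,s:cv2.resize(im[y:y+h,x:x+w],None,fx=s,fy=s,interpolation=cv2.INTER_CUBIC)
A=r(a,225,145,90,100,6)  # 540x600
cv2.imwrite('pics/c1.png',A)
B=r(a,365,120,105,90,5) 
C=r(b,240,190,80,130,4)
out=np.zeros((520,530+320,3),np.uint8); out[:450,:525]=B; out[:520,530:850]=C
cv2.imwrite('pics/c2.png',out[:,:800])
E
```

```text
(no output)
```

View pics/c1.png

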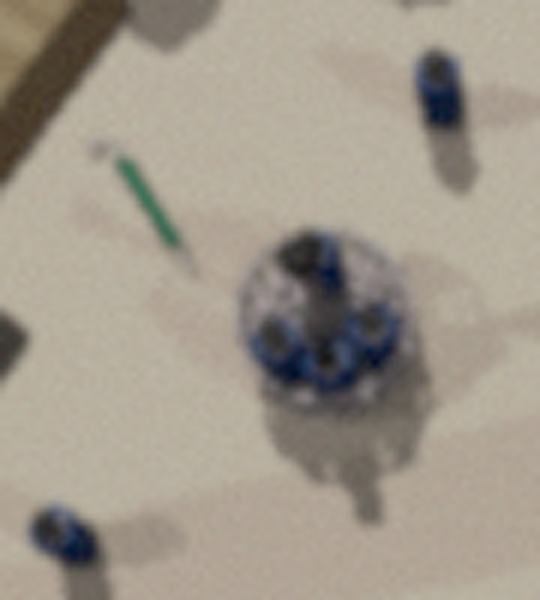

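View pics/c2.png

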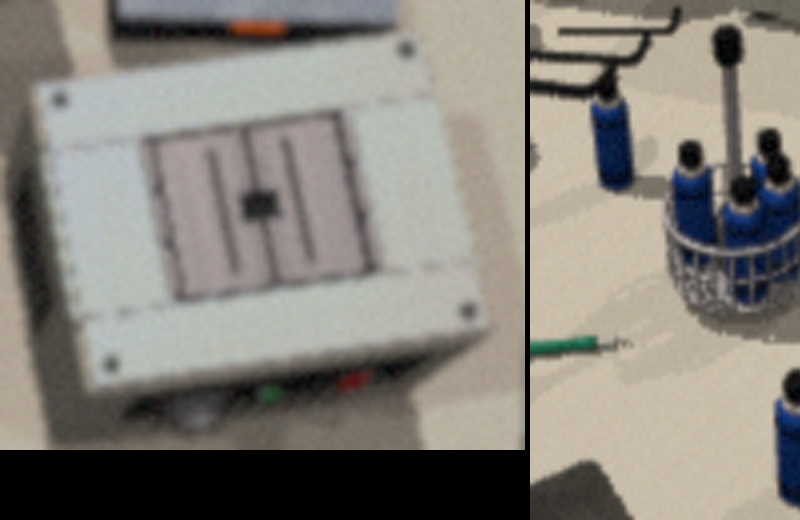

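Crop readings: cap tops at (233,232.5) and (297.8,156.3), knob top at (275.3,187.5), basket caps at (271.2,201.2), (279.5,204.2), (287,199.2) with one half hidden behind the knob, and the flap notch at (417,161).

```bash
python3 - <<'E'
from h import *
P=lambda u,v,z,n='top':at_z(n,u,v,z)[:2].round(4)
print('cartP',P(233,232.5,.076),'cartQ',P(297.8,156.3,.076)); k=P(275.3,187.5,.163); print('knob',k)
for u,v in((271.2,201.2),(279.5,204.2),(287,199.2),(279.7,190)):
  p=P(u,v,.092); d=p-k; print(p,np.hypot(*d),np.degrees(np.arctan2(d[1],d[0])))
print('mouth',P(417,161,.145))
S=[P(365+x/5,120+y/5,.148) for x,y in((60,98),(406,48),(468,311),(111,363))]; print(S,np.mean(S,0))
for e in((0,1),(3,2)): d=S[e[0]]-S[e[1]]; print(np.degrees(np.arctan2(d[1],d[0])))
for e in((0,3),(1,2)): d=S[e[0]]-S[e[1]]; print(np.degrees(np.arctan2(d[1],d[0])))
print('tool',P(225+150/6,145+205/6,0), 'spanner',P(310,258,0))
# scene
print('scene cartP',P(240+(795-530)/4,190+378/4,.072,'scene'),'Q',P(240+75/4,190+80/4,.072,'scene'),'knob',P(240+198/4,190+45/4,.159,'scene'))
E
```

```text
cartP [0.42   0.1942] cartQ [0.6443 0.059 ]
knob [0.5307 0.0926]
[0.5105 0.1078] 0.025280031645549813 143.03944455083666
[0.5054 0.0856] 0.02625052380429769 -164.53430637647108
[0.5209 0.0685] 0.026016341018675133 -112.12857669142046
[0.5425 0.0907] 0.011951987282456451 -9.147080384875123
mouth [ 0.6481 -0.2436]
[array([ 0.6901, -0.139 ]), array([ 0.7397, -0.3099]), array([ 0.606 , -0.3484]), array([ 0.5571, -0.1771])] [ 0.648225 -0.2436  ]
106.18421907152405
105.93214219319877
15.985216233728318
16.064184492671625
tool [0.5843 0.1912] spanner [ 0.3867 -0.0073]
scene cartP [0.421  0.1958] Q [0.649  0.0597] knob [0.5279 0.0962]
```

>>> carry_out(motion=[{"jaw": 100,"turn": [0,0,-0.0776],"translation": [0,0,0]},{"jaw": 100,"turn": [0,0,-0.0776],"translation": [0,0,0]},{"jaw": 100,"turn": [0,0,-0.0776],"translation": [0,0,0]},{"jaw": 100,"turn": [0,0,-0.0776],"translation": [0,0,0]},{"jaw": 100,"turn": [0,0,-0.0776],"translation": [0,0,0]},{"jaw": 100,"turn": [0,0,-0.0776],"translation": [0,0,0]},{"jaw": 100,"turn": [0,0,-0.0776],"translation": [0,0,0]},{"jaw": 100,"turn": [0,0,0],"translation": [0,0,0]}])

```text
clock: 0.77
ee_pos: [0.2683, -0.5363, 0.2307]
ee_rot: [-3.141, -0.001, 1.323]
ft_force: [-0.1, -0.1, -0.5]
grip_width: 0.997
gripper_force: 0.0
```

>>> carry_out(motion=[{"jaw": 100,"turn": [0,0,0],"translation": [0.373,-0.018,0]},{"jaw": 100,"turn": [0,0,0],"translation": [0.373,-0.018,0]},{"jaw": 100,"turn": [0,0,0],"translation": [0.373,-0.018,0]},{"jaw": 100,"turn": [0,0,0],"translation": [0.373,-0.018,0]},{"jaw": 100,"turn": [0,0,0],"translation": [0.373,-0.018,0]},{"jaw": 100,"turn": [0,0,0],"translation": [0.373,-0.018,0]},{"jaw": 100,"turn": [0,0,0],"translation": [0.373,-0.018,0]},{"jaw": 100,"turn": [0,0,0],"translation": [0.373,-0.018,0]}])

```text
clock: 1.43
ee_pos: [0.3292, -0.2424, 0.231]
ee_rot: [-3.142, -0.0, 1.312]
ft_force: [1.2, 0.4, 0.7]
grip_width: 1.001
gripper_force: 0.0
```

>>> carry_out(motion=[{"jaw": 100,"turn": [0,0,0],"translation": [0.371,-0.018,0]},{"jaw": 100,"turn": [0,0,0],"translation": [0.371,-0.018,0]},{"jaw": 100,"turn": [0,0,0],"translation": [0.371,-0.018,0]},{"jaw": 100,"turn": [0,0,0],"translation": [0.371,-0.018,0]},{"jaw": 100,"turn": [0,0,0],"translation": [0.371,-0.018,0]},{"jaw": 100,"turn": [0,0,0],"translation": [0.371,-0.018,0]},{"jaw": 100,"turn": [0,0,0],"translation": [0.371,-0.018,0]},{"jaw": 100,"turn": [0,0,0],"translation": [0.371,-0.018,0]}])

```text
clock: 2.1
ee_pos: [0.3898, 0.0487, 0.2314]
ee_rot: [3.141, -0.0, 1.312]
ft_force: [0.7, -0.6, 0.6]
grip_width: 0.998
gripper_force: 0.0
```

>>> carry_out(motion=[{"jaw": 100,"turn": [0,0,0],"translation": [0.371,-0.018,0]},{"jaw": 100,"turn": [0,0,0],"translation": [0.371,-0.018,0]},{"jaw": 100,"turn": [0,0,0],"translation": [0.371,-0.018,0]},{"jaw": 100,"turn": [0,0,0],"translation": [0.371,-0.018,0]},{"jaw": 100,"turn": [0,0,0],"translation": [0,0,0.3]},{"jaw": 100,"turn": [0,0,0],"translation": [0,0,0]},{"jaw": 100,"turn": [0,0,0],"translation": [0,0,0]}])

```text
clock: 2.68
ee_pos: [0.4185, 0.1919, 0.1995]
ee_rot: [-3.138, 0.003, 1.315]
ft_force: [0.7, -0.7, 0.1]
grip_width: 1.003
gripper_force: 0.0
```

```bash
cat >> h.py <<'E'
from scipy.spatial.transform import Rotation as R
def toolT(s):
    T=np.eye(4); T[:3,:3]=R.from_euler('xyz',s['ee_rot']).as_matrix(); T[:3,3]=s['ee_pos']; return T
def wray(T,u,v):
    i=camera_info('wrist'); f=200/np.tan(np.radians(i['vfov'])/2); a=np.array([u-i['cx'],v-i['cy']])/f; t=np.hypot(*a)+1e-12
    W=T@np.array(i['tool_from_camera']); return W[:3,3],W[:3,:3]@np.append(a/t*np.sin(t),np.cos(t))
def wz(T,u,v,z): o,d=wray(T,u,v); return o+d*(z-o[2])/d[2]
def wproj(T,p):
    i=camera_info('wrist'); f=200/np.tan(np.radians(i['vfov'])/2)
    c=np.linalg.inv(T@np.array(i['tool_from_camera']))@np.append(p,1); h=np.hypot(c[0],c[1]); t=np.arctan2(h,c[2])
    return i['cx']+f*t*c[0]/h, i['cy']+f*t*c[1]/h
def go(s,p):  # shift in tool axes, units of 0.1 m
    return (toolT(s)[:3,:3].T@(np.array(p)-s['ee_pos'])*10).round(3)
E
python3 - <<'E'
from h import *
s=readout.read_state(); T=toolT(s); np.save('T2.npy',T); im=shot('wrist','w1.png')
print(s['ee_pos'],s['ee_rot'])
print(wproj(T,[.42,.194,.076]),wproj(T,[.531,.093,.163]))
E
```

```text
[0.41854746 0.19187152 0.1994725 ] [-3.13756874e+00  2.94791997e-03  1.31521730e+00]
(np.float64(317.91830254179774), np.float64(187.68954281378979)) (np.float64(483.377868322068), np.float64(302.5048529048655))
```

View pics/w1.png

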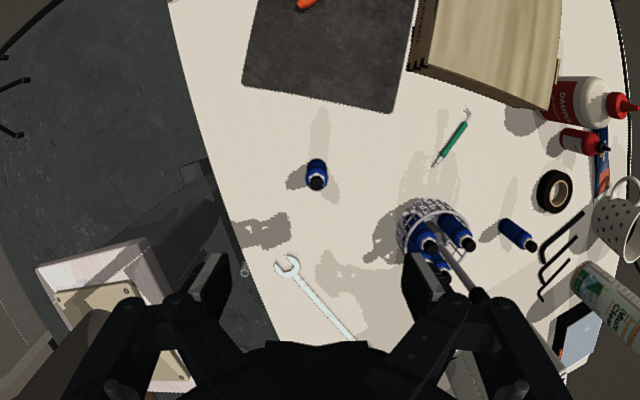

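The cartridge cap is at about (317,183), 5 px from where I predicted it. The knob is at (479,296).

```bash
python3 - <<'E'
from h import *
T=np.load('T2.npy'); s=readout.read_state()
p=wz(T,317,183,.076); print(p, go(s,[p[0],p[1],.064]))
print('knob',wz(T,479,296,.163),'Q',wz(T,531,245,.076))
E
```

```text
[0.42029521 0.19839428 0.076     ] [ 0.07  -0.007  1.37 ]
knob [0.52667541 0.10164136 0.163     ] Q [0.64202015 0.06754258 0.076     ]
```

>>> carry_out(motion=[{"jaw": 100,"turn": [0,0,0],"translation": [0.06,0,0.3]},{"jaw": 50,"turn": [0,0,0],"translation": [0,0,0.36]},{"jaw": 50,"turn": [0,0,0],"translation": [0,0,0.35]},{"jaw": 50,"turn": [0,0,0],"translation": [0,0,0]},{"jaw": 50,"turn": [0,0,0],"translation": [0,0,0]}], squeeze=30)

```text
clock: 3.15
ee_pos: [0.4208, 0.1967, 0.1002]
ee_rot: [-3.139, 0.002, 1.314]
ft_force: [-0.0, -0.9, 0.5]
grip_width: 0.504
gripper_force: 0.0
```

```bash
python3 - <<'E'
from h import *
s=readout.read_state(); T=toolT(s); np.save('T3.npy',T); im=shot('wrist','w2.png')
print(s['ee_pos'],go(s,[.4205,.197,.065])); print(wproj(T,[.4205,.197,.076]),wproj(T,T[:3,3]+[0,0,0]))
c=im[100:350,160:480,::-1]; cv2.imwrite('pics/w2c.png',cv2.resize(c,None,fx=2,fy=2))
E
```

```text
[0.42083064 0.19671047 0.10015498] [ 0.003 -0.003  0.352]
(np.float64(316.21508980626226), np.float64(237.24449460299468)) (np.float64(316.9282295066788), np.float64(257.0548188163997))
```

View pics/w2c.png

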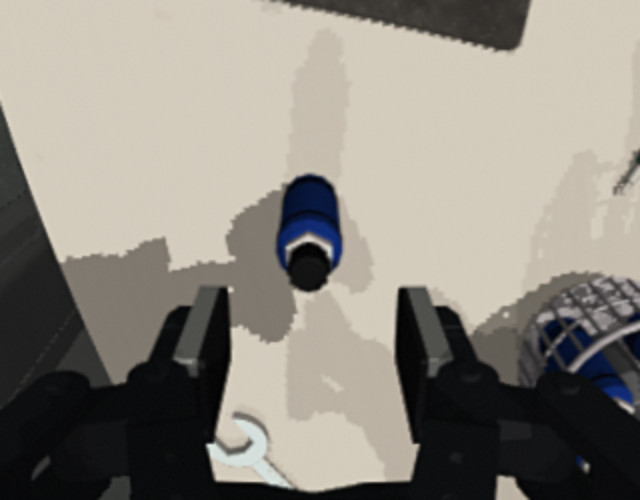

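The cap top is at (314.5,235.5), within 1 mm of the target. Descending and gripping.

>>> carry_out(motion=[{"jaw": 50,"turn": [0,0,0],"translation": [0.01,-0.005,0.2]},{"jaw": 50,"turn": [0,0,0],"translation": [0,0,0.15]},{"jaw": 50,"turn": [0,0,0],"translation": [0,0,0]},{"jaw": 0,"turn": [0,0,0],"translation": [0,0,0]},{"jaw": 0,"turn": [0,0,0],"translation": [0,0,0]},{"jaw": 0,"turn": [0,0,0],"translation": [0,0,0]},{"jaw": 0,"turn": [0,0,0],"translation": [0,0,0]},{"jaw": 0,"turn": [0,0,0],"translation": [0,0,0]}], squeeze=30)

```text
clock: 3.87
ee_pos: [0.4233, 0.1998, 0.0678]
ee_rot: [3.138, -0.002, 1.317]
ft_force: [-1.2, -0.1, 9.0]
grip_width: 0.116
gripper_force: 29.4
```

>>> carry_out(motion=[{"jaw": 0,"turn": [0,0,0],"translation": [0,0,-0.1]},{"jaw": 0,"turn": [0,0,0],"translation": [0,0,-0.3]},{"jaw": 0,"turn": [0,0,0],"translation": [0,0,-0.4]},{"jaw": 0,"turn": [0,0,0],"translation": [0,0,-0.4]},{"jaw": 0,"turn": [0,0,0],"translation": [0,0,0]}])

```text
clock: 4.28
ee_pos: [0.426, 0.2007, 0.1957]
ee_rot: [3.13, -0.008, 1.317]
ft_force: [0.7, 0.5, 0.9]
grip_width: 0.113
gripper_force: 29.4
```

>>> carry_out(motion=[{"jaw": 0,"turn": [0,0,0],"translation": [0,0,0]},{"jaw": 0,"turn": [0,0,0],"translation": [0,0,0]}])

```text
clock: 4.45
ee_pos: [0.4217, 0.1992, 0.186]
ee_rot: [3.14, -0.001, 1.317]
ft_force: [0.2, -0.6, -1.7]
grip_width: 0.116
gripper_force: 29.3
```

```bash
python3 - <<'E'
from h import *
s=readout.read_state(); T=toolT(s); np.save('T4.npy',T); im=shot('wrist','w3.png')
print(s['ee_pos'],s['ee_rot'],s['grip_width'])
cv2.imwrite('pics/w3c.png',cv2.resize(im[100:350,220:540,::-1],None,fx=2.4,fy=2.4,interpolation=cv2.INTER_CUBIC))
E
```

```text
[0.42170516 0.19917466 0.1860152 ] [ 3.14049714e+00 -7.13148354e-04  1.31705094e+00] 0.11559876172128214
```

View pics/w3c.png

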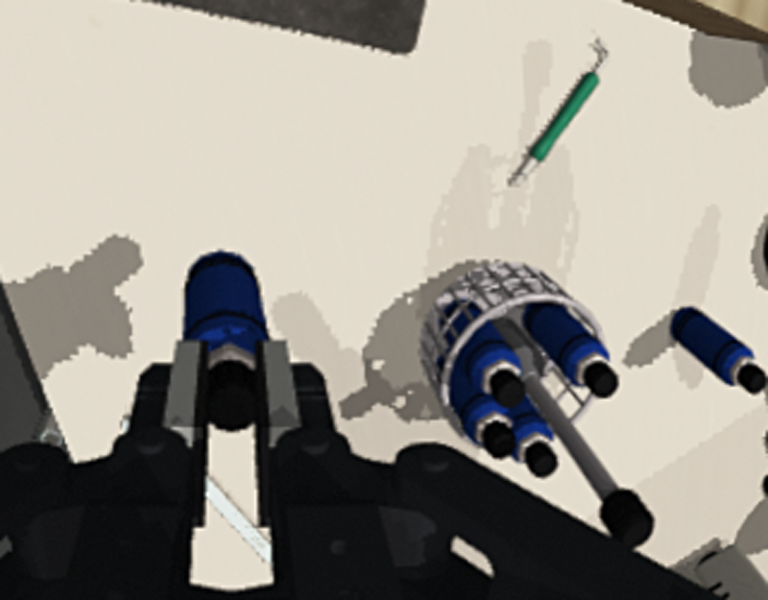

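The cartridge is held by its cap, with the cap top at about crop (231,402). Basket caps are at crop (508,388), (497,440), (541,460) and (600,378), and the knob is at (628,515). I'll fit the basket pose to these.

```bash
cat >> h.py <<'E'
from scipy.optimize import least_squares
def pose(b,ang,r,z): a=b[2]+np.radians(ang); return [b[0]+r*np.cos(a),b[1]+r*np.sin(a),z]
def fitb(T,obs,b0,pr=wproj,zb=0): # obs: list (ang,r,z,u,v)
    f=lambda b:np.concatenate([np.subtract(pr(T,pose(b,a,r,z+zb)),(u,v)) for a,r,z,u,v in obs])
    q=least_squares(f,b0); return q.x,q.fun.reshape(-1,2).round(1)
E
python3 - <<'E'
from h import *
T=np.load('T4.npy'); g=lambda x,y:(220+x/2.4,100+y/2.4)
obs=[(180,.0245,.092,*g(508,388)),(240,.0245,.092,*g(497,440)),(300,.0245,.092,*g(541,460)),(60,.0245,.092,*g(600,378)),(0,0,.161,*g(628,515))]
b,r=fitb(T,obs,[.53,.095,-.777]); print(b,np.degrees(b[2]),r.tolist())
b2,r=fitb(T,obs[:4],[.53,.095,-.777]); print(b2,np.degrees(b2[2]),r.tolist())
c=wz(T,*g(231,402),T[2,3]+.008); print('held',c,(T[:3,:3].T@(c-T[:3,3])))
n=lambda _,p:proj('top',p)
obs=[(180,.0245,.092,271.2,201.2),(240,.0245,.092,279.5,204.2),(300,.0245,.092,287,199.2),(0,0,.163,275.3,187.5)]
bt,r=fitb(None,obs,[.53,.095,-.777],n); print('top',bt,np.degrees(bt[2]),r.tolist())
E
```

```text
[ 0.52685293  0.09968589 -0.75007141] -42.97592602685005 [[-0.6, -0.4], [0.5, 0.2], [0.1, 0.2], [1.1, 0.2], [-1.0, -0.2]]
[ 0.52656738  0.09980567 -0.7487199 ] -42.898490299671074 [[-0.9, -0.4], [0.2, 0.2], [-0.1, 0.2], [0.9, 0.1]]
held [0.42093003 0.19767903 0.1940152 ] [-0.00163661 -0.0003661  -0.00800158]
top [ 0.52877113  0.09182764 -0.78402705] -44.921440774684164 [[-0.4, -0.4], [0.0, 0.1], [0.2, -0.6], [0.2, 0.8]]
```

>>> carry_out(motion=[{"jaw": 0,"turn": [0,0,0],"translation": [0,0.1,-0.1]},{"jaw": 0,"turn": [0,0,0],"translation": [-0.06,0.3,-0.06]},{"jaw": 0,"turn": [0,0,0],"translation": [-0.12,0.3,0]},{"jaw": 0,"turn": [0,0,0],"translation": [-0.12,0.3,0]},{"jaw": 0,"turn": [0,0,0],"translation": [-0.1,0.2,0]},{"jaw": 0,"turn": [0,0,0],"translation": [-0.04,0.064,0]},{"jaw": 0,"turn": [0,0,0],"translation": [0,0,0]},{"jaw": 0,"turn": [0,0,0],"translation": [0,0,0]}])

```text
clock: 5.17
ee_pos: [0.5316, 0.1248, 0.1997]
ee_rot: [-3.138, 0.001, 1.316]
ft_force: [-0.7, 0.4, 0.3]
grip_width: 0.112
gripper_force: 29.4
```

```bash
python3 - <<'E'
from h import *
s=readout.read_state(); T=toolT(s); np.save('T5.npy',T); im=shot('wrist','w4.png'); b=shot('scene','s4.png'); t=shot('top','t4.png')
print(s['ee_pos'],s['ee_rot'],wproj(T,[.5323,.1236,.092]))
A=cv2.resize(im[110:360,220:420,::-1],None,fx=2.4,fy=2.4,interpolation=cv2.INTER_CUBIC)
B=cv2.resize(b[170:290,255:333,::-1],None,fx=4,fy=5,interpolation=cv2.INTER_CUBIC)
cv2.imwrite('pics/w4c.png',np.hstack([A,B]))
E
```

```text
[0.53161651 0.12483389 0.19973882] [-3.13841814e+00  8.35378656e-04  1.31627232e+00] (np.float64(317.9803553841761), np.float64(196.93937396456377))
```

View pics/w4c.png

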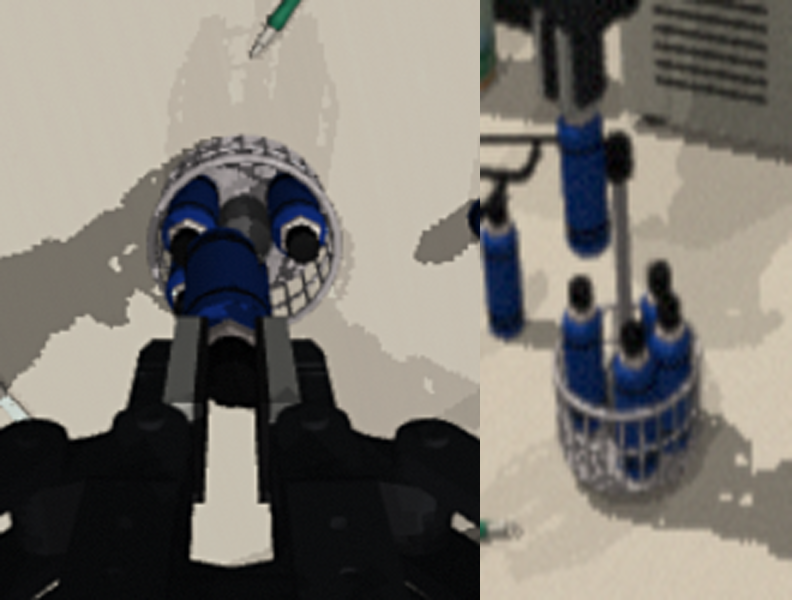

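Basket caps are at crop (186,239) and (303,243). The held cartridge is above the gap between them.

```bash
python3 - <<'E'
from h import *
T=np.load('T5.npy'); s=readout.read_state(); g=lambda x,y:(220+x/2.4,110+y/2.4)
for dv in(0,4):
  obs=[(180,.0245,.092,*g(186,239+dv)),(60,.0245,.092,*g(303,243+dv))]
  b,r=fitb(T,obs,[.527,.1,-.75]); pb=np.array(pose(b,120,.0245,.1)); print(b,np.degrees(b[2]),r.tolist(),pb)
  held=wz(T,*g(233,382),T[2,3]+.008); print('held',held, 'shift', (T[:3,:3].T@(pb-held))[:2]*10)
print([wproj(T,p) for p in (pose(b,90,.0395,.058),pose(b,210,.0395,.058))])
# held foot: left/right edge centre at crop
f=wz(T,*g(226,268),T[2,3]-.068); print('foot far?',f)
# scene/top consistency: project rim/held
E
```

```text
[ 0.52905161  0.09923612 -0.81371734] -46.622569152606324 [[-0.3, -0.0], [0.3, 0.0]] [0.53606023 0.12271226 0.1       ]
held [0.53103456 0.12229082 0.20773882] shift [0.01763251 0.05099637]
[ 0.52867588  0.09775551 -0.81383341] -46.62921984561231 [[-0.2, -0.0], [0.2, 0.0]] [0.53568721 0.12123084 0.1       ]
held [0.53103456 0.12229082 0.20773882] shift [0.00235636 0.05111645]
[(np.float64(343.1461290070347), np.float64(178.62115697480357)), (np.float64(280.5428697267066), np.float64(210.3894796261771))]
foot far? [0.52782452 0.11804174 0.13173882]
```

```bash
python3 - <<'E'
from h import *
im=cv2.imread('pics/w4.png'); m=(im.max(2)<50).astype(np.uint8)
for x0,x1,y0,y1 in((285,305,195,222),(335,357,195,225)):
  print(x0,y0); print('\n'.join(''.join('#' if q else '.' for q in r) for r in m[y0:y1,x0:x1]))
E
```

```text
285 195
......#######.######
.....######.......##
....####............
....###.............
....##..............
....#...............
...##...............
..##................
.##.................
.##.................
..#.......#####.....
.........########...
........##########..
.......#############
.......#############
......##############
......##############
.....###############
.....###############
.....###############
......##############
......##############
......##############
......##############
......##############
.......#############
......##############
335 195
#######........###....
####............##....
###..............#....
##....................
#.....................
....................#.
......................
......................
......................
........######........
......########........
.....##########.......
.....###########......
....#############.....
....#############.....
....##############....
....##############....
....###############...
....##############....
....##############....
....#############.....
.....#############....
.....############.....
........########......
.........####.........
......................
.................#....
......................
......................
......................
```

>>> carry_out(motion=[{"jaw": 0,"turn": [0,0,0],"translation": [0.005,0.05,0.1]},{"jaw": 0,"turn": [0,0,0],"translation": [0,0,0.2]},{"jaw": 0,"turn": [0,0,0],"translation": [0,0,0.1]},{"jaw": 0,"turn": [0,0,0],"translation": [0,0,0.1]},{"jaw": 0,"turn": [0,0,0],"translation": [0,0,0]},{"jaw": 0,"turn": [0,0,0],"translation": [0,0,0]}])

```text
clock: 5.82
ee_pos: [0.5371, 0.1241, 0.1505]
ee_rot: [-3.14, 0.001, 1.317]
ft_force: [-0.2, 0.3, 0.3]
grip_width: 0.117
gripper_force: 29.4
```

>>> carry_out(motion=[{"jaw": 0,"turn": [0,0,0],"translation": [0,0,0.07]},{"jaw": 0,"turn": [0,0,0],"translation": [0,0,0.07]},{"jaw": 0,"turn": [0,0,0],"translation": [0,0,0]}])

```text
clock: 6.07
ee_pos: [0.5372, 0.1239, 0.136]
ee_rot: [-3.14, 0.001, 1.317]
ft_force: [-0.1, 0.1, -0.0]
grip_width: 0.116
gripper_force: 29.4
```

>>> carry_out(motion=[{"jaw": 0,"turn": [0,0,0],"translation": [0,0,0.08]},{"jaw": 0,"turn": [0,0,0],"translation": [0,0,0.08]},{"jaw": 0,"turn": [0,0,0],"translation": [0,0,0.08]},{"jaw": 0,"turn": [0,0,0],"translation": [0,0,0.08]},{"jaw": 0,"turn": [0,0,0],"translation": [0,0,0]},{"jaw": 0,"turn": [0,0,0],"translation": [0,0,0]}])

```text
clock: 6.57
ee_pos: [0.537, 0.1239, 0.1042]
ee_rot: [-3.14, 0.001, 1.317]
ft_force: [-0.3, 0.2, -0.1]
grip_width: 0.113
gripper_force: 29.4
```

>>> carry_out(motion=[{"jaw": 0,"turn": [0,0,0],"translation": [0,0,0.03]},{"jaw": 0,"turn": [0,0,0],"translation": [0,0,0]},{"jaw": 35,"turn": [0,0,0],"translation": [0,0,0]},{"jaw": 35,"turn": [0,0,0],"translation": [0,0,0]},{"jaw": 35,"turn": [0,0,0],"translation": [0,0,0]},{"jaw": 35,"turn": [0,0,0],"translation": [0,0,-0.3]},{"jaw": 35,"turn": [0,0,0],"translation": [0,0,-0.4]},{"jaw": 35,"turn": [0,0,0],"translation": [0,0,-0.4]}])

```text
clock: 7.23
ee_pos: [0.5366, 0.1239, 0.2124]
ee_rot: [-3.139, 0.001, 1.317]
ft_force: [1.3, 1.0, -0.1]
grip_width: 0.351
gripper_force: 0.0
```

```bash
python3 - <<'E'
from h import *
s=readout.read_state(); im=shot('wrist','w5.png')
s=readout.read_state();print(s['ee_pos'],s['ee_rot'])
b=shot('scene','s5.png')
# Q pos, using relation between top & wrist: bias
print(go(s,[.643,.066,s['ee_pos'][2]]))
E
```

```text
[0.54123514 0.1245465  0.22355257] [ 3.13100577 -0.00434797  1.31716953]
[-0.311  1.132  0.011]
```

>>> carry_out(motion=[{"jaw": 50,"turn": [0,0,0],"translation": [-0.073,0.294,0]},{"jaw": 50,"turn": [0,0,0],"translation": [-0.073,0.294,0]},{"jaw": 50,"turn": [0,0,0],"translation": [-0.073,0.294,0]},{"jaw": 50,"turn": [0,0,0],"translation": [-0.073,0.294,0]},{"jaw": 50,"turn": [0,0,-0.0735],"translation": [0,0,0]},{"jaw": 50,"turn": [0,0,-0.0735],"translation": [0,0,0]},{"jaw": 50,"turn": [0,0,-0.0735],"translation": [0,0,0]},{"jaw": 50,"turn": [0,0,-0.0735],"translation": [0,0,0]}])

```text
clock: 8.0
ee_pos: [0.6446, 0.066, 0.212]
ee_rot: [-3.142, -0.0, 1.784]
ft_force: [-0.2, -0.3, 0.2]
grip_width: 0.498
gripper_force: 0.0
```

>>> carry_out(motion=[{"jaw": 50,"turn": [0,0,-0.0735],"translation": [0,0,0]},{"jaw": 50,"turn": [0,0,-0.0735],"translation": [0,0,0]},{"jaw": 50,"turn": [0,0,-0.0735],"translation": [0,0,0]},{"jaw": 50,"turn": [0,0,-0.0735],"translation": [0,0,0]},{"jaw": 50,"turn": [0,0,-0.0735],"translation": [0,0,0.3]},{"jaw": 50,"turn": [0,0,0],"translation": [0,0,0.3]},{"jaw": 50,"turn": [0,0,0],"translation": [0,0,0]},{"jaw": 50,"turn": [0,0,0],"translation": [0,0,0]}])

```text
clock: 8.67
ee_pos: [0.6426, 0.0662, 0.1502]
ee_rot: [-3.138, -0.003, 2.355]
ft_force: [0.1, -0.4, 1.4]
grip_width: 0.5
gripper_force: 0.0
```

```bash
python3 - <<'E'
from h import *
s=readout.read_state(); T=toolT(s); np.save('T6.npy',T); im=shot('wrist','w6.png'); b=shot('scene','s6.png')
print(s['ee_pos'],s['ee_rot'])
print(wproj(T,[.643,.066,.076]))
m=(im.max(2)<50).astype(np.uint8); n,l,st,c=cv2.connectedComponentsWithStats(m)
for i in range(1,n):
  if 60<st[i][4]<2500: print(st[i],c[i].round(1))
hsv=cv2.cvtColor(im,cv2.COLOR_RGB2HSV); bl=cv2.inRange(hsv,(105,120,50),(130,255,255)); n,l,st,c=cv2.connectedComponentsWithStats(bl)
print('blue');[print(st[i],c[i].round(1)) for i in range(1,n) if st[i][4]>60]
E
```

```text
[0.64255043 0.06618594 0.15019306] [-3.13804618 -0.00341252  2.35514503]
(np.float64(317.0834351567601), np.float64(210.64919088710715))
[  13    0   78   58 2261] [50.  19.7]
[629  22  11  11  63] [634.4  27. ]
[215  29  22  18 297] [226.2  37.8]
[ 217   35   67   62 1337] [253.5  66.1]
[ 163   42   46   34 1117] [183.8  58.8]
[607  70  33  50 835] [626.5  93.6]
[207  74  31  35 323] [225.1  90.1]
[267  79  18  25 107] [277.7  92.3]
[190  82  20  27 317] [199.4  93.9]
[ 467  121   52   61 1758] [488.6 148.5]
[547 155  20  38 383] [554.8 172.4]
[  0 165   8  20  85] [  3.  174.3]
[568 173  24  15 177] [577.6 181.2]
[ 40 175   5  49  68] [ 41.7 197.4]
[305 181  23  24 312] [315.9 190.3]
[465 195  23  18  67] [477.1 203.6]
[308 206  17  18 229] [316.2 214.8]
[268 319  70  18 263] [296.8 325.6]
blue
[220  28  28  29 242] [236.4  44.2]
[246  38  31  30 274] [265.2  55.6]
[202  48  19  15 108] [213.1  54.1]
[250  74  29  29 263] [268.   88.9]
[198  80  24  28 238] [213.7  92.7]
[220  83  14  23 154] [227.2  95.7]
[ 26 172  17  64 828] [ 33.8 202.1]
[305 196  25  21 181] [317.4 202.7]
[503 221  19  20 198] [512.2 230.8]
[489 247  19  21 123] [498.7 256.8]
[449 269  25  19 108] [462.  278.4]
```

```bash
python3 - <<'E'
from h import *
T=np.load('T6.npy'); s=readout.read_state()
p=wz(T,316.5,215.3,.076); print(p,go(s,[p[0],p[1],.066]))
E
```

```text
[0.64530928 0.06307748 0.076     ] [-0.023 -0.023  0.882]
```

>>> carry_out(motion=[{"jaw": 50,"turn": [0,0,0],"translation": [0,0,0]},{"jaw": 50,"turn": [0,0,0],"translation": [0,0,0]}])

```text
clock: 8.93
ee_pos: [0.6457, 0.0663, 0.1548]
ee_rot: [3.139, 0.003, 2.356]
ft_force: [-0.2, 0.8, -0.6]
grip_width: 0.503
gripper_force: 0.0
```

```bash
python3 - <<'E'
from h import *
s=readout.read_state(); T=toolT(s); im=shot('wrist','w7.png')
print(s['ee_pos'],s['ee_rot'],wproj(T,[.6453,.0631,.076]))
m=(im.max(2)<50).astype(np.uint8); n,l,st,c=cv2.connectedComponentsWithStats(m)
for i in range(1,n):
  if 150<st[i][4]<400 and abs(c[i][0]-316)<20: print(st[i],c[i].round(1))
for k in range(3): camera('top'); s=readout.read_state(); print(s['ee_pos'],s['ee_rot'])
E
```

```text
[0.64569652 0.06625005 0.15483223] [3.13889146e+00 2.57749087e-03 2.35573420e+00] (np.float64(312.8763081927667), np.float64(209.85005516806643))
[301 176  24  24 303] [312.3 185.5]
[304 200  17  19 227] [312.3 209.1]
[0.64518187 0.06624853 0.15397953] [3.13983006e+00 1.72572446e-03 2.35597390e+00]
[0.64494266 0.06627047 0.15355366] [3.14026986e+00 1.27680332e-03 2.35603879e+00]
[0.64472172 0.06623281 0.15317047] [3.14068923e+00 8.39331797e-04 2.35601917e+00]
```

>>> carry_out(motion=[{"jaw": 50,"turn": [0,0,0],"translation": [-0.028,-0.015,0.2]},{"jaw": 50,"turn": [0,0,0],"translation": [0,0,0.25]},{"jaw": 50,"turn": [0,0,0],"translation": [0,0,0.25]},{"jaw": 50,"turn": [0,0,0],"translation": [0,0,0.13]},{"jaw": 50,"turn": [0,0,0],"translation": [0,0,0]},{"jaw": 50,"turn": [0,0,0],"translation": [0,0,0]},{"jaw": 50,"turn": [0,0,0],"translation": [0,0,0]}])

```text
clock: 9.72
ee_pos: [0.6464, 0.0632, 0.0711]
ee_rot: [3.14, 0.002, 2.356]
ft_force: [-0.3, -0.3, 0.2]
grip_width: 0.505
gripper_force: 0.0
```

>>> carry_out(motion=[{"jaw": 50,"turn": [0,0,0],"translation": [0.007,0.01,0.02]},{"jaw": 0,"turn": [0,0,0],"translation": [0,0,0]},{"jaw": 0,"turn": [0,0,0],"translation": [0,0,0]},{"jaw": 0,"turn": [0,0,0],"translation": [0,0,0]},{"jaw": 0,"turn": [0,0,0],"translation": [0,0,0]},{"jaw": 0,"turn": [0,0,0],"translation": [0,0,0]}])

```text
clock: 10.22
ee_pos: [0.6461, 0.0644, 0.0682]
ee_rot: [3.141, 0.001, 2.356]
ft_force: [-0.6, -0.3, 3.8]
grip_width: 0.113
gripper_force: 29.3
```

>>> carry_out(motion=[{"jaw": 0,"turn": [0,0,0],"translation": [0,0,-0.1]},{"jaw": 0,"turn": [0,0,0],"translation": [0,0,-0.3]},{"jaw": 0,"turn": [0,0,0],"translation": [0,0,-0.4]},{"jaw": 0,"turn": [0,0,0],"translation": [0,0,-0.4]},{"jaw": 0,"turn": [0,0,0],"translation": [0,0,-0.1]},{"jaw": 0,"turn": [0,0,0],"translation": [0,0,0]},{"jaw": 0,"turn": [0,0,0],"translation": [0,0,0]},{"jaw": 0,"turn": [0,0,0],"translation": [0,0,0]}])

```text
clock: 10.88
ee_pos: [0.6446, 0.0643, 0.1959]
ee_rot: [-3.14, -0.002, 2.356]
ft_force: [0.2, 0.3, -0.2]
grip_width: 0.112
gripper_force: 29.3
```

>>> carry_out(motion=[{"jaw": 0,"turn": [0,0,0],"translation": [0.1,-0.08,0]},{"jaw": 0,"turn": [0,0,0],"translation": [0.25,-0.18,0]},{"jaw": 0,"turn": [0,0,0],"translation": [0.25,-0.18,0]},{"jaw": 0,"turn": [0,0,0],"translation": [0.15,-0.11,0]},{"jaw": 0,"turn": [0,0,0],"translation": [0.06,-0.04,0]},{"jaw": 0,"turn": [0,0,0],"translation": [0,0,0]},{"jaw": 0,"turn": [0,0,0],"translation": [0,0,0]},{"jaw": 0,"turn": [0,0,0],"translation": [0,0,0]}])

```text
clock: 11.55
ee_pos: [0.5471, 0.0797, 0.1969]
ee_rot: [-3.141, -0.0, 2.356]
ft_force: [-0.3, -0.3, -0.7]
grip_width: 0.112
gripper_force: 29.4
```

```bash
python3 - <<'E'
from h import *
s=readout.read_state(); T=toolT(s); np.save('T7.npy',T); im=shot('wrist','w8.png'); b=shot('scene','s8.png')
print(s['ee_pos'],s['ee_rot'])
A=cv2.resize(im[110:360,220:420,::-1],None,fx=2.4,fy=2.4,interpolation=cv2.INTER_CUBIC)
B=cv2.resize(b[170:290,255:333,::-1],None,fx=4,fy=5,interpolation=cv2.INTER_CUBIC)
cv2.imwrite('pics/w8c.png',np.hstack([A,B]))
E
```

```text
[0.54712076 0.07973521 0.19689268] [-3.14137373e+00 -5.11185173e-05  2.35590839e+00]
```

View pics/w8c.png

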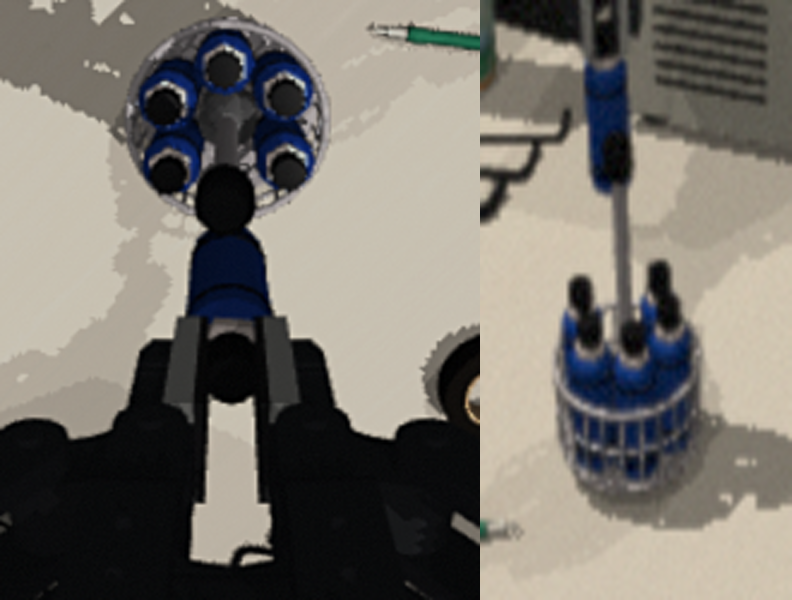

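Five cartridges stand in the basket. Caps are at crop (290,171), (288,97), (226,69), (163,105) and (168,174), the knob is at (225,200), and the held cap is at about (231,372).

```bash
python3 - <<'E'
from h import *
T=np.load('T7.npy'); g=lambda x,y:(220+x/2.4,110+y/2.4)
C={60:(290,171),120:(288,97),180:(226,69),240:(163,105),300:(168,174)}
obs=[(a,.0245,.092,*g(*p)) for a,p in C.items()]
b,r=fitb(T,obs,[.527,.1,-.8]); print(b,np.degrees(b[2]),r.tolist())
b2,r=fitb(T,[obs[0],obs[4]],[.527,.1,-.8]); print(b2,np.degrees(b2[2]))
b3,r=fitb(T,obs+[(0,0,.161,*g(225,200))],[.527,.1,-.8]); print(b3,np.degrees(b3[2]),r.tolist())
im=cv2.imread('pics/w8.png'); m=(im.max(2)<50)
col=m[:,316]; print('cap rows',np.where(col[230:300])[0][[0,-1]]+230)
for y in (262,266,270): x=np.where(m[y,295:340])[0]+295; print(y,x.min(),x.max(), im[y,300:336].max(1).tolist())
for v in(372,380):
  h=wz(T,*g(231,v),T[2,3]+.008); print('held',h,(T[:3,:3].T@(h-T[:3,3]))[:2])
  for q in(b,b2): pa=np.array(pose(q,0,.0245,.1)); print(pa,(T[:3,:3].T@(pa-h))[:2]*10)
E
```

```text
[ 0.52809534  0.09692588 -0.74424333] -42.642001993938564 [[0.3, -0.4], [0.5, 1.2], [-0.6, -1.2], [0.1, -0.0], [-0.2, 0.4]]
[ 0.52818199  0.09706404 -0.7600327 ] -43.54666581360071
[ 0.52823763  0.0965892  -0.74554647] -42.71666598183235 [[0.1, 0.1], [0.3, 1.6], [-0.8, -0.8], [-0.1, 0.4], [-0.3, 0.8], [0.6, -1.5]]
cap rows [230 277]
262 301 331 [54, 42, 13, 6, 7, 6, 7, 5, 5, 10, 9, 10, 8, 6, 9, 6, 7, 5, 8, 5, 7, 5, 5, 6, 5, 6, 4, 6, 5, 6, 11, 41, 54, 56, 55, 55]
266 301 331 [52, 30, 11, 7, 7, 7, 6, 8, 9, 9, 6, 6, 6, 7, 5, 6, 4, 6, 5, 7, 5, 5, 7, 5, 6, 8, 6, 5, 7, 8, 9, 31, 52, 57, 57, 57]
270 301 331 [52, 20, 8, 7, 7, 5, 5, 7, 4, 7, 6, 7, 8, 7, 6, 3, 9, 7, 8, 6, 6, 6, 9, 6, 6, 6, 3, 5, 6, 8, 8, 18, 51, 57, 56, 56]
held [0.54661564 0.07972236 0.20489268] [ 0.00034839 -0.00036811]
[0.54611755 0.0803292  0.1       ] [0.00775963 0.00099638]
[0.54593992 0.08018489 0.1       ] [ 0.0079946  -0.00128018]
held [0.54799062 0.07834933 0.20489268] [-0.00159474 -0.00036617]
[0.54611755 0.0803292  0.1       ] [0.02719092 0.00097703]
[0.54593992 0.08018489 0.1       ] [ 0.02742589 -0.00129953]
```

>>> carry_out(motion=[{"jaw": 0,"turn": [0,0,0],"translation": [0.016,0,0.1]},{"jaw": 0,"turn": [0,0,0],"translation": [0,0,0.2]},{"jaw": 0,"turn": [0,0,0],"translation": [0,0,0.1]},{"jaw": 0,"turn": [0,0,0],"translation": [0,0,0.07]},{"jaw": 0,"turn": [0,0,0],"translation": [0,0,0.07]},{"jaw": 0,"turn": [0,0,0],"translation": [0,0,0.07]},{"jaw": 0,"turn": [0,0,0],"translation": [0,0,0]},{"jaw": 0,"turn": [0,0,0],"translation": [0,0,0]}])

```text
clock: 12.32
ee_pos: [0.5452, 0.0811, 0.1362]
ee_rot: [-3.141, -0.0, 2.356]
ft_force: [-0.4, -0.4, 0.1]
grip_width: 0.116
gripper_force: 29.4
```

>>> carry_out(motion=[{"jaw": 0,"turn": [0,0,0],"translation": [0,0,0.07]},{"jaw": 0,"turn": [0,0,0],"translation": [0,0,0.07]},{"jaw": 0,"turn": [0,0,0],"translation": [0,0,0.07]},{"jaw": 0,"turn": [0,0,0],"translation": [0,0,0.07]},{"jaw": 0,"turn": [0,0,0],"translation": [0,0,0.07]},{"jaw": 0,"turn": [0,0,0],"translation": [0,0,0]},{"jaw": 0,"turn": [0,0,0],"translation": [0,0,0]}])

```text
clock: 12.9
ee_pos: [0.5447, 0.0811, 0.1004]
ee_rot: [-3.14, -0.001, 2.356]
ft_force: [-0.1, -0.3, -0.4]
grip_width: 0.109
gripper_force: 29.4
```

>>> carry_out(motion=[{"jaw": 35,"turn": [0,0,0],"translation": [0,0,0]},{"jaw": 35,"turn": [0,0,0],"translation": [0,0,0]},{"jaw": 35,"turn": [0,0,0],"translation": [0,0,0]},{"jaw": 35,"turn": [0,0,0],"translation": [0,0,0]},{"jaw": 35,"turn": [0,0,0],"translation": [0,0,-0.3]},{"jaw": 35,"turn": [0,0,0],"translation": [0,0,-0.4]},{"jaw": 35,"turn": [0,0,0],"translation": [0,0,-0.4]}])

```text
clock: 13.48
ee_pos: [0.5441, 0.081, 0.2114]
ee_rot: [-3.139, -0.002, 2.356]
ft_force: [0.7, -0.1, 0.8]
grip_width: 0.345
gripper_force: 0.0
```

>>> carry_out(motion=[{"jaw": 60,"turn": [0,0,0],"translation": [0,0,0]},{"jaw": 60,"turn": [0,0,0],"translation": [0,0,0]},{"jaw": 60,"turn": [0,0,0],"translation": [0,0,0]}])

```text
clock: 13.73
ee_pos: [0.5455, 0.0811, 0.2116]
ee_rot: [3.141, 0.001, 2.356]
ft_force: [-0.3, 0.9, -0.2]
grip_width: 0.594
gripper_force: 0.0
```

```bash
python3 - <<'E'
from h import *
s=readout.read_state(); T=toolT(s); np.save('T8.npy',T); im=shot('wrist','w9.png')
print(s['ee_pos'],s['ee_rot'])
k=[.528,.097,.161]; print('knob pred',wproj(T,k))
m=(im.max(2)<50).astype(np.uint8); n,l,st,c=cv2.connectedComponentsWithStats(m)
for i in range(1,n):
  if 60<st[i][4]<2500 and 180<c[i][0]<450: print(st[i],c[i].round(1))
b=[.5281,.097,-.75]
for a in range(0,360,60): print(a,np.round(wproj(T,pose(b,a,.0245,.092)),1))
E
```

```text
[0.54548207 0.08111318 0.21156379] [3.14087630e+00 6.35626940e-04 2.35613611e+00]
knob pred (np.float64(314.83370191442026), np.float64(187.80105835044228))
[437  45  23  15 125] [447.6  51.6]
[303 123  22   8  63] [312.8 125.5]
[ 279  131   67   71 1894] [310.6 163.5]
[330 143  15  15 161] [337.  149.9]
[331 171  15  16 163] [337.9 178.6]
[283 173  15  16 166] [290.6 180.2]
[413 262  22  17  89] [427.9 270.8]
0 [316.  193.3]
60 [339.8 179.1]
120 [339.3 151.4]
180 [314.  137.9]
240 [289.7 153.1]
300 [291.3 180.7]
```

>>> carry_out(motion=[{"jaw": 60,"turn": [0,0,0],"translation": [0.23,-0.005,0]},{"jaw": 60,"turn": [0,0,-0.0753],"translation": [0,0,0]},{"jaw": 60,"turn": [0,0,-0.0753],"translation": [0,0,0]},{"jaw": 60,"turn": [0,0,-0.0753],"translation": [0,0,0]},{"jaw": 60,"turn": [0,0,-0.0753],"translation": [0,0,0]},{"jaw": 60,"turn": [0,0,-0.0753],"translation": [0,0,0]},{"jaw": 60,"turn": [0,0,-0.0753],"translation": [0,0,0]},{"jaw": 60,"turn": [0,0,-0.0753],"translation": [0,0,0]}])

```text
clock: 14.45
ee_pos: [0.5275, 0.0969, 0.209]
ee_rot: [-3.141, -0.004, -3.093]
ft_force: [-0.2, -0.5, 0.1]
grip_width: 0.599
gripper_force: 0.0
```

>>> carry_out(motion=[{"jaw": 60,"turn": [0,0,-0.0753],"translation": [0,0,0]},{"jaw": 60,"turn": [0,0,-0.0753],"translation": [0,0,0]},{"jaw": 60,"turn": [0,0,0],"translation": [0,0,0]},{"jaw": 60,"turn": [0,0,0],"translation": [0,0,0]},{"jaw": 60,"turn": [0,0,0],"translation": [0,0,0]},{"jaw": 60,"turn": [0,0,0],"translation": [0,0,0]}])

```text
clock: 14.95
ee_pos: [0.5284, 0.097, 0.2107]
ee_rot: [3.141, -0.001, -2.865]
ft_force: [1.0, -0.7, 0.8]
grip_width: 0.602
gripper_force: 0.0
```

```bash
python3 - <<'E'
from h import *
s=readout.read_state(); T=toolT(s); np.save('T9.npy',T); im=shot('wrist','w10.png'); b=shot('scene','s10.png')
print(s['ee_pos'],s['ee_rot'])
k=[.528,.097,.168]; print('knob top pred',wproj(T,k))
m=(im.max(2)<50).astype(np.uint8); n,l,st,c=cv2.connectedComponentsWithStats(m)
for i in range(1,n):
  if 60<st[i][4]<2500 and 180<c[i][0]<450: print(st[i],c[i].round(1))
b=[.5281,.097,-.75]
for a in range(0,360,60): print(a,np.round(wproj(T,pose(b,a,.0245,.092)),1))
E
```

```text
[0.52838373 0.09695571 0.21069501] [ 3.14141783e+00 -9.86165237e-04 -2.86541899e+00]
knob top pred (np.float64(316.1078782287117), np.float64(226.07230427876794))
[ 283  147   65   88 2092] [313.7 184.8]
[333 195  14  15 155] [338.9 201.7]
[284 196  14  14 152] [290.7 202.4]
0 [292.6 206.2]
60 [316.5 218.5]
120 [340.  205.2]
180 [340.1 178.6]
240 [315.4 165.3]
300 [291.4 179.6]
```

All six caps are in the ring and the knob is within 2 mm. Lowering and gripping the knob.

>>> carry_out(motion=[{"jaw": 60,"turn": [0,0,0],"translation": [0.015,-0.004,0.2]},{"jaw": 60,"turn": [0,0,0],"translation": [0,0,0.25]},{"jaw": 60,"turn": [0,0,0],"translation": [0,0,0.15]},{"jaw": 60,"turn": [0,0,0],"translation": [0,0,0]},{"jaw": 60,"turn": [0,0,0],"translation": [0,0,0]},{"jaw": 60,"turn": [0,0,0],"translation": [0,0,0]}])

```text
clock: 15.55
ee_pos: [0.528, 0.0963, 0.1526]
ee_rot: [-3.141, 0.001, -2.863]
ft_force: [0.5, -0.5, 0.7]
grip_width: 0.604
gripper_force: 0.0
```

>>> carry_out(motion=[{"jaw": 0,"turn": [0,0,0],"translation": [0,0,0.025]},{"jaw": 0,"turn": [0,0,0],"translation": [0,0,0]},{"jaw": 0,"turn": [0,0,0],"translation": [0,0,0]},{"jaw": 0,"turn": [0,0,0],"translation": [0,0,0]},{"jaw": 0,"turn": [0,0,0],"translation": [0,0,0]},{"jaw": 0,"turn": [0,0,0],"translation": [0,0,0]},{"jaw": 0,"turn": [0,0,0],"translation": [0,0,0]}], squeeze=100)

```text
clock: 16.13
ee_pos: [0.5282, 0.0961, 0.15]
ee_rot: [-3.141, 0.002, -2.863]
ft_force: [0.1, -2.3, 5.4]
grip_width: 0.124
gripper_force: 98.0
```

>>> carry_out(motion=[{"jaw": 0,"turn": [0,0,0],"translation": [0,0,-0.05]},{"jaw": 0,"turn": [0,0,0],"translation": [0,0,-0.1]},{"jaw": 0,"turn": [0,0,0],"translation": [0,0,-0.15]},{"jaw": 0,"turn": [0,0,0],"translation": [0,0,-0.15]},{"jaw": 0,"turn": [0,0,0],"translation": [0,0,-0.1]},{"jaw": 0,"turn": [0,0,0],"translation": [0,0,-0.05]},{"jaw": 0,"turn": [0,0,0],"translation": [0,0,0]},{"jaw": 0,"turn": [0,0,0],"translation": [0,0,0]}])

```text
clock: 16.8
ee_pos: [0.5272, 0.0962, 0.2085]
ee_rot: [3.141, -0.0, -2.863]
ft_force: [-0.5, 0.6, -3.5]
grip_width: 0.127
gripper_force: 97.9
```

>>> carry_out(motion=[{"jaw": 0,"turn": [0,0,0],"translation": [0,0,-0.1]},{"jaw": 0,"turn": [0,0,0],"translation": [0,0,-0.2]},{"jaw": 0,"turn": [0,0,0],"translation": [0,0,-0.25]},{"jaw": 0,"turn": [0,0,0],"translation": [0,0,-0.25]},{"jaw": 0,"turn": [0,0,0],"translation": [0,0,-0.25]},{"jaw": 0,"turn": [0,0,0],"translation": [0,0,-0.2]},{"jaw": 0,"turn": [0,0,0],"translation": [0,0,-0.1]},{"jaw": 0,"turn": [0,0,0],"translation": [0,0,0]}])

```text
clock: 17.47
ee_pos: [0.5283, 0.0963, 0.3466]
ee_rot: [-3.141, 0.004, -2.863]
ft_force: [1.2, 1.0, -2.6]
grip_width: 0.126
gripper_force: 98.0
```

>>> carry_out(motion=[{"jaw": 0,"turn": [0,0,0],"translation": [-0.01,-0.08,0]},{"jaw": 0,"turn": [0,0,0],"translation": [-0.02,-0.16,0]},{"jaw": 0,"turn": [0,0,0],"translation": [-0.02,-0.24,0]},{"jaw": 0,"turn": [0,0,0],"translation": [-0.02,-0.28,0]},{"jaw": 0,"turn": [0,0,0],"translation": [-0.02,-0.3,0]},{"jaw": 0,"turn": [0,0,0],"translation": [-0.02,-0.3,0]},{"jaw": 0,"turn": [0,0,0],"translation": [-0.02,-0.3,0]},{"jaw": 0,"turn": [0,0,0],"translation": [-0.02,-0.3,0]}])

```text
clock: 18.13
ee_pos: [0.5952, -0.09, 0.3407]
ee_rot: [3.14, -0.004, -2.863]
ft_force: [0.7, 0.4, -3.8]
grip_width: 0.125
gripper_force: 98.0
```

>>> carry_out(motion=[{"jaw": 0,"turn": [0,0,0],"translation": [-0.02,-0.3,0]},{"jaw": 0,"turn": [0,0,0],"translation": [-0.02,-0.3,0]},{"jaw": 0,"turn": [0,0,0],"translation": [-0.02,-0.3,0]},{"jaw": 0,"turn": [0,0,0],"translation": [-0.02,-0.28,0]},{"jaw": 0,"turn": [0,0,0],"translation": [-0.01,-0.214,0]},{"jaw": 0,"turn": [0,0,0],"translation": [0,-0.14,0]},{"jaw": 0,"turn": [0,0,0],"translation": [0,-0.06,0]},{"jaw": 0,"turn": [0,0,0],"translation": [0,0,0]}])

```text
clock: 18.8
ee_pos: [0.6475, -0.2405, 0.3405]
ee_rot: [3.139, -0.004, -2.865]
ft_force: [-0.1, 0.2, -2.7]
grip_width: 0.125
gripper_force: 98.0
```

>>> carry_out(motion=[{"jaw": 0,"turn": [0,0,0],"translation": [0,0,0]},{"jaw": 0,"turn": [0,0,0],"translation": [0,0,0]},{"jaw": 0,"turn": [0,0,0],"translation": [0,0,0]},{"jaw": 0,"turn": [0,0,0],"translation": [0,0,0]},{"jaw": 0,"turn": [0,0,0],"translation": [0,0,0]},{"jaw": 0,"turn": [0,0,0],"translation": [0,0,0]}])

```text
clock: 19.3
ee_pos: [0.6484, -0.2383, 0.3442]
ee_rot: [-3.141, 0.0, -2.862]
ft_force: [-0.3, -0.7, -3.0]
grip_width: 0.13
gripper_force: 98.0
```

```bash
python3 - <<'E'
from h import *
s=readout.read_state(); T=toolT(s); np.save('T10.npy',T); im=shot('wrist','w11.png'); b=shot('scene','s11.png')
print(s['ee_pos'],s['ee_rot'],s['ft_force'])
A=cv2.resize(im[:,120:520,::-1],None,fx=1.25,fy=1.25,interpolation=cv2.INTER_CUBIC)
B=cv2.resize(b[70:220,270:380,::-1],None,fx=2.7,fy=10/3,interpolation=cv2.INTER_CUBIC)
print(A.shape,B.shape)
cv2.imwrite('pics/w11c.png',np.hstack([A,B]) if A.shape[0]==B.shape[0] else A)
E
```

```text
[ 0.64838514 -0.23831005  0.34419414] [-3.14126505e+00  4.12621725e-04 -2.86190551e+00] [-0.29027389 -0.69204074 -3.04998205]
(500, 500, 3) (500, 297, 3)
```

View pics/w11c.png

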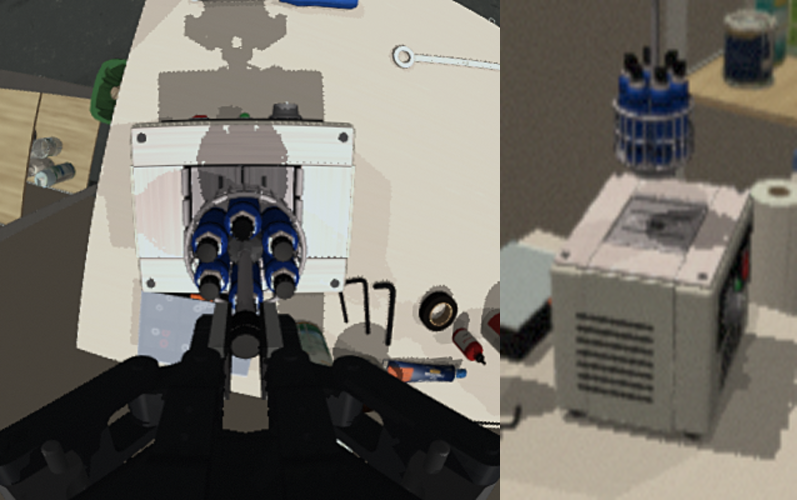

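All six cartridges stand in the basket. The dryer's corner screws are at crop (142,140), (344,137), (149,284) and (345,284), so I can compute its centre.

```bash
python3 - <<'E'
from h import *
T=np.load('T10.npy'); g=lambda x,y:(120+x/1.25,y/1.25)
S=np.array([wz(T,*g(*p),.148) for p in((142,140),(344,137),(345,284),(149,284))])[:,:2]; print(S,S.mean(0))
# diagonal intersection
A=np.column_stack([S[2]-S[0],-(S[3]-S[1])]); t=np.linalg.solve(A,S[1]-S[0]); c=S[0]+t[0]*(S[2]-S[0]); print(c)
d=[S[0]-S[1],S[3]-S[2]];print([np.degrees(np.arctan2(*v[::-1])) for v in d],[np.hypot(*v) for v in d],[np.hypot(*(S[i]-S[j])) for i,j in((0,3),(1,2))])
# refine screws by darkness centroid
im=cv2.imread('pics/w11.png').max(2).astype(float)
R=[]
for p in((142,140),(344,137),(345,284),(149,284)):
  u,v=map(int,np.round(g(*p))); w=im[v-6:v+7,u-6:u+7]; k=np.clip(120-w,0,None); yy,xx=np.mgrid[-6:7,-6:7]; q=(u+(k*xx).sum()/k.sum(),v+(k*yy).sum()/k.sum()); R.append(wz(T,*q,.148)[:2]); print(np.round(q,1),g(*p))
R=np.array(R);print(R.mean(0),[np.hypot(*(R[i]-R[j])) for i,j in((0,1),(3,2),(0,3),(1,2))])
# basket ring in same view
C={'a':(207,250),'b':(243,226),'c':(281,248),'d':(285,286),'e':(207,284)}
print([wz(T,*g(*p),T[2,3]-.150+.092)[:2].round(4).tolist() for p in C.values()])
E
```

```text
[[ 0.60626104 -0.34507757]
 [ 0.55452943 -0.17446132]
 [ 0.68584853 -0.12625866]
 [ 0.73845507 -0.30925281]] [ 0.64627352 -0.23876259]
[ 0.64436958 -0.24030145]
[np.float64(-73.13246141715085), np.float64(-73.96129531423526)] [np.float64(0.1782864579172664), np.float64(0.19040563762900395)] [np.float64(0.13696230550476818), np.float64(0.1398863908160966)]
[232.9 109.8] (233.6, 112.0)
[394.3 109.4] (395.2, 109.6)
[398.6 224.8] (396.0, 227.2)
[240.3 226.3] (239.2, 227.2)
[ 0.64441618 -0.23858244] [np.float64(0.17795754864197394), np.float64(0.19188459954491316), np.float64(0.13819121288914868), np.float64(0.137349041627989)]
[[0.6416, -0.2618], [0.6231, -0.2466], [0.6293, -0.2233], [0.6501, -0.2142], [0.6611, -0.2569]]
```

The basket and the dryer agree to about 1 mm in the same view, so I'll descend.

>>> carry_out(motion=[{"jaw": 0,"turn": [0,0,0],"translation": [-0.005,0,0.1]},{"jaw": 0,"turn": [0,0,0],"translation": [0,0,0.15]},{"jaw": 0,"turn": [0,0,0],"translation": [0,0,0.1]},{"jaw": 0,"turn": [0,0,0],"translation": [0,0,0.08]},{"jaw": 0,"turn": [0,0,0],"translation": [0,0,0.08]},{"jaw": 0,"turn": [0,0,0],"translation": [0,0,0.08]},{"jaw": 0,"turn": [0,0,0],"translation": [0,0,0.08]},{"jaw": 0,"turn": [0,0,0],"translation": [0,0,0]}], squeeze=115)

```text
clock: 20.07
ee_pos: [0.6489, -0.239, 0.2763]
ee_rot: [-3.141, 0.0, -2.863]
ft_force: [-0.2, -0.9, 0.5]
grip_width: 0.123
gripper_force: 113.2
```

>>> carry_out(motion=[{"jaw": 0,"turn": [0,0,0],"translation": [0,0,0.08]},{"jaw": 0,"turn": [0,0,0],"translation": [0,0,0.08]},{"jaw": 0,"turn": [0,0,0],"translation": [0,0,0.08]},{"jaw": 0,"turn": [0,0,0],"translation": [0,0,0]}])

```text
clock: 20.4
ee_pos: [0.649, -0.2389, 0.2531]
ee_rot: [-3.141, 0.001, -2.863]
ft_force: [-1.4, -0.5, 3.5]
grip_width: 0.125
gripper_force: 113.6
```

>>> carry_out(motion=[{"jaw": 0,"turn": [0,0,0],"translation": [0,0,0.08]},{"jaw": 0,"turn": [0,0,0],"translation": [0,0,0.08]},{"jaw": 0,"turn": [0,0,0],"translation": [0,0,0.08]},{"jaw": 0,"turn": [0,0,0],"translation": [0,0,0.08]},{"jaw": 0,"turn": [0,0,0],"translation": [0,0,0.08]},{"jaw": 0,"turn": [0,0,0],"translation": [0,0,0]}])

```text
clock: 20.9
ee_pos: [0.6477, -0.2383, 0.2095]
ee_rot: [3.139, -0.003, -2.863]
ft_force: [0.3, -1.4, -7.6]
grip_width: 0.121
gripper_force: 112.5
```

>>> carry_out(motion=[{"jaw": 0,"turn": [0,0,0],"translation": [0,0,0.08]},{"jaw": 0,"turn": [0,0,0],"translation": [0,0,0.08]},{"jaw": 0,"turn": [0,0,0],"translation": [0,0,0.08]},{"jaw": 0,"turn": [0,0,0],"translation": [0,0,0]},{"jaw": 0,"turn": [0,0,0],"translation": [0,0,0]}])

```text
clock: 21.32
ee_pos: [0.6475, -0.2379, 0.1858]
ee_rot: [3.138, -0.003, -2.862]
ft_force: [1.3, -0.1, -11.2]
grip_width: 0.121
gripper_force: 112.5
```

>>> carry_out(motion=[{"jaw": 0,"turn": [0,0,0],"translation": [0,0,0.06]},{"jaw": 0,"turn": [0,0,0],"translation": [0,0,0.06]},{"jaw": 0,"turn": [0,0,0],"translation": [0,0,0]},{"jaw": 0,"turn": [0,0,0],"translation": [0,0,0]}])

```text
clock: 21.65
ee_pos: [0.6482, -0.2385, 0.1751]
ee_rot: [3.14, -0.002, -2.863]
ft_force: [0.9, -1.3, -12.8]
grip_width: 0.12
gripper_force: 112.5
```

```bash
python3 - <<'E'
from h import *
s=readout.read_state(); print(s['ee_pos'],s['ft_force'],s['moment'])
b=shot('scene','s12.png'); im=shot('wrist','w12.png')
E
```

```text
[ 0.64815462 -0.23850471  0.17510428] [  0.93898121  -1.33925072 -12.79507647] [-0.3273116  -0.25722642  0.00551924]
```

>>> carry_out(motion=[{"jaw": 0,"turn": [0,0,0],"translation": [0,0,0.05]},{"jaw": 0,"turn": [0,0,0],"translation": [0,0,0.05]},{"jaw": 0,"turn": [0,0,0],"translation": [0,0,0.02]},{"jaw": 0,"turn": [0,0,0],"translation": [0,0,0]},{"jaw": 0,"turn": [0,0,0],"translation": [0,0,0]}])

```text
clock: 22.17
ee_pos: [0.6487, -0.2386, 0.1648]
ee_rot: [3.141, -0.0, -2.863]
ft_force: [-0.1, -0.3, -3.7]
grip_width: 0.119
gripper_force: 113.5
```

>>> carry_out(motion=[{"jaw": 0,"turn": [0,0,0],"translation": [0,0,0.03]},{"jaw": 0,"turn": [0,0,0],"translation": [0,0,0]},{"jaw": 0,"turn": [0,0,0],"translation": [0,0,0]}])

```text
clock: 22.42
ee_pos: [0.6488, -0.2387, 0.1617]
ee_rot: [3.141, -0.0, -2.863]
ft_force: [-0.4, 0.0, -4.3]
grip_width: 0.116
gripper_force: 113.6
```

>>> carry_out(motion=[{"jaw": 0,"turn": [0,0,0],"translation": [0,0,0.02]},{"jaw": 0,"turn": [0,0,0],"translation": [0,0,0.01]},{"jaw": 0,"turn": [0,0,0],"translation": [0,0,0.01]},{"jaw": 0,"turn": [0,0,0],"translation": [0,0,0]},{"jaw": 0,"turn": [0,0,0],"translation": [0,0,0]}])

```text
clock: 22.83
ee_pos: [0.649, -0.2389, 0.1583]
ee_rot: [-3.141, 0.001, -2.863]
ft_force: [-2.1, 0.3, 0.4]
grip_width: 0.123
gripper_force: 114.2
```

>>> carry_out(motion=[{"jaw": 0,"turn": [0,0,0],"translation": [0,0,0.01]},{"jaw": 0,"turn": [0,0,0],"translation": [0,0,0.01]},{"jaw": 0,"turn": [0,0,0],"translation": [0,0,0]},{"jaw": 0,"turn": [0,0,0],"translation": [0,0,0]}])

```text
clock: 23.17
ee_pos: [0.6495, -0.2393, 0.1583]
ee_rot: [-3.139, 0.002, -2.863]
ft_force: [-4.1, -0.7, 9.1]
grip_width: 0.121
gripper_force: 115.2
```

>>> carry_out(motion=[{"jaw": 30,"turn": [0,0,0],"translation": [0,0,-0.02]},{"jaw": 60,"turn": [0,0,0],"translation": [0,0,0]},{"jaw": 60,"turn": [0,0,0],"translation": [0,0,0]},{"jaw": 60,"turn": [0,0,0],"translation": [0,0,0]},{"jaw": 60,"turn": [0,0,0],"translation": [0,0,0]},{"jaw": 60,"turn": [0,0,0],"translation": [0,0,-0.1]},{"jaw": 60,"turn": [0,0,0],"translation": [0,0,-0.3]},{"jaw": 60,"turn": [0,0,0],"translation": [0,0,-0.4]}])

```text
clock: 23.83
ee_pos: [0.6466, -0.2376, 0.2342]
ee_rot: [3.136, -0.006, -2.862]
ft_force: [0.7, -0.6, 0.2]
grip_width: 0.598
gripper_force: 0.0
```

>>> carry_out(motion=[{"jaw": 60,"turn": [0,0,0],"translation": [0,0,-0.2]},{"jaw": 60,"turn": [0,0,0],"translation": [0,0,0]},{"jaw": 60,"turn": [0,0,0],"translation": [0,0,0]},{"jaw": 60,"turn": [0,0,0],"translation": [0,0,0]},{"jaw": 60,"turn": [0,0,0],"translation": [0,0,0]},{"jaw": 60,"turn": [0,0,0],"translation": [0,0,0]}])

```text
clock: 24.33
ee_pos: [0.648, -0.2383, 0.2558]
ee_rot: [3.14, -0.002, -2.863]
ft_force: [-1.1, 0.2, -0.1]
grip_width: 0.603
gripper_force: 0.0
```

```bash
python3 - <<'E'
from h import *
s=readout.read_state(); T=toolT(s); im=shot('wrist','w13.png'); b=shot('scene','s13.png')
print(s['ee_pos'],s['ee_rot'],s['ft_force'])
A=cv2.resize(im[60:310,190:440,::-1],None,fx=2.2,fy=2.2,interpolation=cv2.INTER_CUBIC)
print('knob pred',wproj(T,[.648,-.239,.176]), wproj(T,[.648,-.239,.145]))
cv2.imwrite('pics/w13c.png',A)
E
```

```text
[ 0.64803443 -0.23834536  0.25581245] [ 3.13952543e+00 -2.43144227e-03 -2.86252600e+00] [-1.0704308   0.22968589 -0.06780575]
knob pred (np.float64(314.85426779792607), np.float64(207.42548501666226)) (np.float64(314.89085386082263), np.float64(195.4359770800895))
```

View pics/w13c.png

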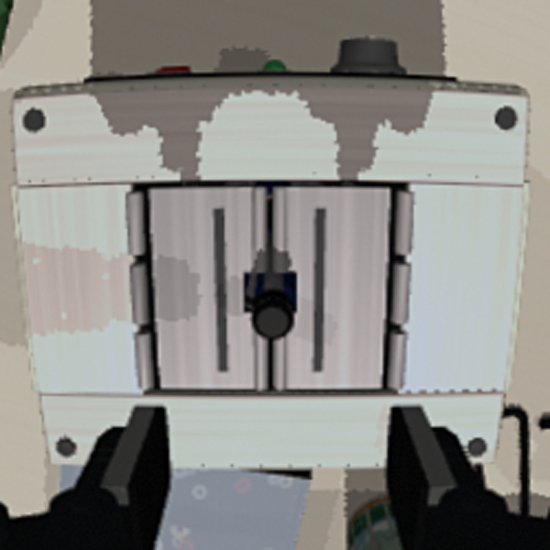

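The flaps are shut and level round the rod. The knob, at crop (272,318), stands upright and centred over the notch, and nothing is touching it.

```bash
python3 -c "
from station import order; print(order.finish_job())"
```

```text
the job is handed in; nothing more can be done
None
```

The job is handed in at about 24 s of the 72 s: all six cartridges were standing in the basket just before it went in, the basket bottomed at recess height in the dryer, and the last picture shows both flaps shut round the rod; the cartridges could not be seen behind the shut flaps, and no verdict came back.

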